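Level the tabletop griddle

ROBOT

A 6-joint arm with a two-finger parallel gripper is mounted at the origin on a cart in front of the work surface, level with it; the furniture and walls round the work are solid. World frame = base frame: x ahead of the robot, y to its left, z up, the work surface at z = 0. Lengths are in mm, angles in rad, forces in N, time in s.
With the tool pointing down it reaches from about 350 to 925 mm from the base axis. Payload 6.4 kg.
Tool frame: the origin (TCP) lies between the finger pads; the fingertips stand 17 mm ahead of it and the grasp point (between the pads) lies 2 mm behind it; z points along the fingers, y is the line along which they close (so a half turn about z gives the same grasp; the last joint's range is limited). The gripper opens to 85 mm and grips with 20 to 120 N. Pads are 22 mm wide; open, the fingers measure 114 mm over their backs; the gripper's body (76 mm by 85 mm) begins 54 mm behind the grasp point. The pads swing forward as they close: fully open they stand 13 mm farther back than shut.
Start: joints at [1.019, 0.245, 1.558, -0, 1.339, -0.174], TCP at [239.768, 604.173, 248.29] pointing down, gripper open.
Joint ranges: [-3.13, 3.13], [-1.02, 2.26], [0.13, 2.54], [-0.95, 4.09], [0.21, 2.88], [-2.74, 2.74]. Speed limits (rad/s): [2.57, 2.57, 3.14, 3.14, 3.14, 3.14].

INTERFACE

Orientations are given as a unit quaternion [w, x, y, z].
In Python, from bench import ctrl gives the robot as it stands.
- The arm moves only by the tool step_arm, never from a script. Its argument "steps" is text: rows parted by semicolons, each of 4 numbers parted by spaces: the shift along the tool's x, y, z each as a share of 0.05 m, from -1 to 1, then the turn about the tool's z as a share of 30 degrees, from -1 to 1. A call has 1 to 12 rows; each row shifts and turns the commanded pose from where the row before left it, along the tool's axes as they then stand; what a row does not reach is not made up. A row lasts 1/10 s, in which the tool goes at most 50 mm and 8.59 degrees, less where a joint would pass 70% of its speed; a pose out of reach is approached as far as the arm can. A call with a number of a shift or a turn outside -1 to 1 is refused whole. A call with a gripper value outside its range is refused whole. "grip" is the closure, from -1 (fully open) to 1 (shut), set as the call begins (left out, the last holds). The fingers move at their own pace and stop on an object; "squeeze" is the grip in N (left out, the last holds). Time passes only in rows, so rows that do not move let the fingers close. It gives the time, the measured TCP pose, the force, the opening and the grip force at its end, in the units of the state.
- ctrl.get_state(): the state, without advancing time (a new reading comes with each control period).
- ctrl.read_camera(name): name is "side" or "top" or "wrist"; returns (picture, depth): 384x512x3 uint8, red, green, blue; 384x512 float32, mm along the optical axis (not along the pixel's ray), 0 where there is no reading.
- ctrl.camera_model(name): a dict with "intrinsics" (3x3 intrinsics, pixels), "k1" (the pictures are not rectified: a ray, as slopes to the right and down, at radius r is drawn at 1 + k1 r^2 times it, then the intrinsics apply), "rvec" (rotation vector, rad) and "tvec" (3), from world to camera coordinates, as OpenCV has them; the wrist camera has in their place "hand_eye" (4x4, takes a point from camera to tool coordinates, whose origin is the TCP and whose axes are the flange's). Camera axes: x right, y down, z forward; pixel columns grow to the right and rows downward; lengths in mm; the calibration is good to about 2 mm. A picture is of the moment at which its call begins: read the wrist's pose just before it. camera_model takes no time and is no camera call.
- ctrl.sign_off(): hands the job in; it is judged then, once.
The state is a dict: "time_s": time; "qpos": joint angles; "joint_velocities": joint speeds; "tau": joint torques, N m; "tcp_pos": TCP position; "orientation": TCP orientation; "wrist_force": force on the tool from outside, world axes, zero at the start; "ft_torque": the same for the moment, N m; "grip_width": finger opening in mm; "finger_force": force on a finger pad.
Only numpy, scipy, OpenCV 4.12 (cv2) and the standard library are available. Lean on these libraries where they do the work, as an engineer would, in place of code of your own. Each camera call takes 0.05 s, during which the arm holds its last target. There are 200 camera calls.

TASK

The tabletop griddle stands out of level, so oil runs to one end. Lift the spirit level, and only that, out of the wooden tray, stand it on the middle of the griddle plate along the line from the levelling knob to the far end, and let go of it until the bubble has come to rest; then turn the knob of the levelling foot until the bubble rests between the two lines of the vial. Finish by pressing the level down on the plate from above with the fingertips, firmly, with the bubble still between the lines, and end still pressing; leave the glass and the butter beside it where they are.

Things in the scene. Friction and masses are not known exactly. Their poses are not given: they have to be found in the camera images.
- level: spirit level, a plain aluminium bar 200 x 30 x 44 mm (x, y, z), 0.26 to 0.39 kg, solid; the vial lies under a clear flush cover in the middle of its top, which may be pressed anywhere; at the start it stands upright in the tray. Origin: centre of its underside; x along its length, z up through the vial. Either end may point either way
- bubble (a joint): place of the bubble in the vial along the level's x axis, m: 0 = middle, +-0.022 = ends. It floats to the higher end, 12 mm a degree, so 5.7 mm for each radian of the knob (clockwise: towards the knob); settles in about 1.5 s. The bubble is 12 mm long and the two black lines round the vial are 18 mm apart: it is between them within +-0.003
- griddle: electric griddle, steel housing 230 mm deep (x), 300 mm long (y), fixed: it does not slide. Origin: on the worktop under the middle of the plate; x to its back, y to its left end, where two fixed feet are the pivot (y = +0.11); at its right end (y = -0.195) a bracket carries the one levelling foot. The whole housing tilts
- plate (a point): middle of the top of the flat dark cooking plate (214 mm by 284 mm, 72 mm above the worktop when level); it tilts with the plate: x to the griddle's back, y along its length to the left end, away from the levelling knob; z square to the plate. A splash guard 18 mm high stands along the back edge only
- knob (a point): middle of the black star knob of the levelling foot: round, upright, 38 to 40 mm across, z = 0.074 to 0.100, this point on its axis at z = 0.090. Turns in place about the vertical, stays where left, needs 0.15 N m; grip it across from above. Clockwise (seen from above) raises this end of the griddle by 2.5 mm a radian, counter-clockwise lowers it. At the start it is 1.1 to 2.6 rad off
- tray: open wooden tray, outside 260 x 190 x 45 mm (x, y, z), walls and floor 7 mm thick; fixed. Origin: centre of its underside. The level stands in it roughly along its x axis, a little to the -y side of the middle, with a screwdriver beside it on the +y side; at least 35 mm clear beside the level
- screwdriver: screwdriver, 190 mm long, black handle 26 mm thick, lying in the tray; stays in it. Origin: under its middle
- tumbler_a: drinking glass with a lime slice, 70 mm wide, 112 mm high, right of the griddle (the nearer of two); leave alone. Origin: centre of its underside
- butter: pack of butter, 73 x 102 x 37 mm, right of the griddle; leave alone. Origin: centre of its underside

How it is judged:
By the outcome, as a careful person would: the job done as asked, in the order asked, and still so for the second after the job is handed in, while the arm keeps its last pose, push and grip.
It also fails if it takes over 72 s, if anything falls off the work surface, if the arm or the gripper's body presses on something with over 40 N, if the wrist force passes 120 N, or if a joint passes its speed limit or range.

## Working session

There is one attempt and no reset: what is moved stays moved. The work goes in short steps, Python scripts to look and compute and a tool call to move; the robot and the scene stay as the last step left them, time stands still between calls to the robot, and variables do not carry over. Pictures are saved under pics/ and viewed, at most 10 in all, crops included, and the job is handed in when it is done.

Besides the shell and the picture viewer there is one more tool, called after ">>>" as name(argument=value, ...) on one line, values as JSON. step_arm: Moves the arm, as the interface text tells. Its arguments: {"type":"object","properties":{"steps":{"type":"string"},"grip":{"type":"number"},"squeeze":{"type":"number"}},"required":["steps"]}

```bash
ls; mkdir -p pics
cat > h.py <<'E'
import numpy as np, cv2
from bench import ctrl
from scipy.spatial.transform import Rotation as R
def cam(n):
    m=ctrl.camera_model(n); K=np.array(m["intrinsics"],float)
    if n=="wrist":
        s=ctrl.get_state(); q=s["orientation"]; T=np.eye(4)
        T[:3,:3]=R.from_quat([q[1],q[2],q[3],q[0]]).as_matrix(); T[:3,3]=s["tcp_pos"]
        C=T@np.array(m["hand_eye"],float)
    else:
        W=np.eye(4); W[:3,:3]=cv2.Rodrigues(np.array(m["rvec"],float))[0]; W[:3,3]=np.ravel(m["tvec"]); C=np.linalg.inv(W)
    return K,m["k1"],C
def slopes(c,uv):
    K,k1,C=c; uv=np.atleast_2d(np.array(uv,float))
    d=np.c_[(uv[:,0]-K[0,2])/K[0,0],(uv[:,1]-K[1,2])/K[1,1]]; x=d.copy()
    for _ in range(15): x=d/(1+k1*(x**2).sum(1,keepdims=True))
    return np.c_[x,np.ones(len(x))]
def onz(c,uv,z):
    r=slopes(c,uv)@c[2][:3,:3].T; o=c[2][:3,3]
    return o+r*((z-o[2])/r[:,2])[:,None]
def bydepth(c,uv,dep):
    uv=np.atleast_2d(uv); z=np.array([dep[int(v),int(u)] for u,v in uv])
    return (slopes(c,uv)*z[:,None])@c[2][:3,:3].T+c[2][:3,3]
def shot(n,f):
    c=cam(n); p,d=ctrl.read_camera(n); cv2.imwrite(f"pics/{f}.png",p[:,:,::-1]); np.save(f"pics/{f}.npy",d)
    return c,p,d
E
python3 - <<'E'
from h import *
for n in("top","side"):
    c,p,d=shot(n,n+"0"); print(n,c[2].round(3).tolist(),c[1])
a=cv2.imread("pics/top0.png")
s=ctrl.get_state();print({k:np.round(v,3).tolist() for k,v in s.items()})
E
```

```text
pics
top [[-0.02, -0.991, 0.129, 372.715], [-1.0, 0.021, 0.005, -12.909], [-0.008, -0.129, -0.992, 1532.733], [0.0, 0.0, 0.0, 1.0]] -0.11545898991814908
side [[-0.972, -0.098, 0.214, 264.936], [-0.235, 0.308, -0.922, 1290.014], [0.025, -0.946, -0.322, 548.678], [0.0, 0.0, 0.0, 1.0]] 0.030583335877120376
{'time_s': 0.1, 'qpos': [1.019, 0.246, 1.559, 0.0, 1.339, -0.174], 'joint_velocities': [-0.0, 0.001, -0.0, 0.001, 0.001, 0.0], 'tau': [-0.0, -43.066, -32.713, -0.0, 0.003, -0.0], 'tcp_pos': [239.488, 603.751, 247.262], 'orientation': [-0.0, 0.188, 0.982, -0.001], 'wrist_force': [0.149, 0.243, 0.488], 'ft_torque': [-0.01, -0.058, -0.009], 'finger_force': 0.0, 'grip_width': 85.266}
```

View pics/top0.png

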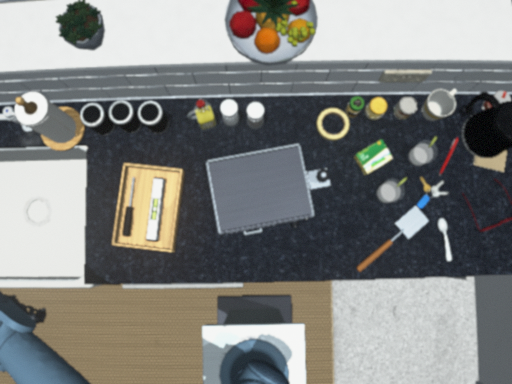

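View pics/side0.png

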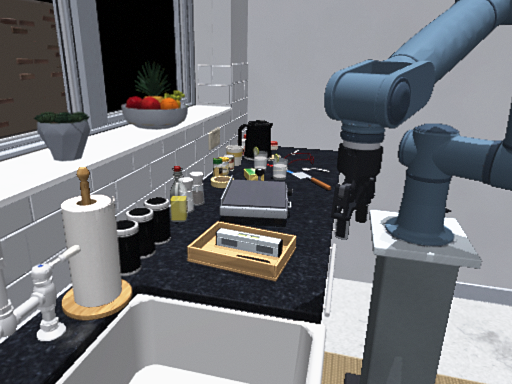

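The top view shows the tray around (148,207) with the white level at (155,209) and the screwdriver to its left. The griddle plate is at (262,188), its knob bracket is at (320,178), the butter at (373,157) and the near glass at (390,190). Next I'll measure them.

```bash
cat > m.py <<'E'
from h import *
c=cam("top"); p=cv2.imread("pics/top0.png"); d=np.load("pics/top0.npy")
# level: bright white within tray
m=np.zeros(p.shape[:2],np.uint8); m[165:250,115:180]=(p[165:250,115:180].min(2)>170)
m=cv2.morphologyEx(m,cv2.MORPH_CLOSE,np.ones((7,7)))
k=max(cv2.findContours(m,0,1)[0],key=cv2.contourArea); r=cv2.minAreaRect(k); b=cv2.boxPoints(r)
print("level box",r); w=onz(c,b,51); print(w.round(1).tolist(),w.mean(0), bydepth(c,[r[0]],d))
e=[np.linalg.norm(w[i]-w[(i+1)%4]) for i in range(4)];print(e)
i=int(np.argmax(e)); v=w[(i+1)%4]-w[i]; print("yaw",np.degrees(np.arctan2(v[1],v[0])))
# points by depth in griddle: plate plane
vv,uu=np.mgrid[140:240:1,200:335:1]; uv=np.c_[uu.ravel(),vv.ravel()]; P=bydepth(c,uv,d)
g=P[:,2].reshape(vv.shape)
mm=((g>50)).astype(np.uint8)
np.set_printoptions(linewidth=250)
print(g[::6,::6].round().astype(int))
big=cv2.resize(np.hstack([p[135:245,200:335]]),None,fx=5.5,fy=5.4,interpolation=cv2.INTER_CUBIC)
cv2.imwrite("pics/crop1.png",big)
E
python3 m.py
```

```text
level box ((153.95733642578125, 208.6126251220703), (10.807815551757812, 61.51691436767578), 6.709836959838867)
[[421.1, 325.0, 51.0], [610.9, 303.6, 51.0], [606.1, 269.7, 51.0], [416.7, 291.6, 51.0]] [513.71429444 297.46381316  51.        ] [[512.94658913 297.14489787  52.11860987]]
[np.float64(190.96446591542343), np.float64(34.187392614444676), np.float64(190.65845541348276), np.float64(33.6922987641275)]
yaw -6.439665529046571
[[   3    3   -1    2    1   -1   -2    4   -1   -1   -8   -4    4    0    0   -1   -2   -2   -3   -8    0    0    3]
 [  -6   -4   -2   -3   -2    2    1    1    3   -2   -2    6    0   -2   92   88   69    3    2    0   -7    7    0]
 [   2    0   -4   -6    3    2    0    2    3   83   85   72   71   67   77   69   73    1   -2    1   -3    1   -2]
 [   2   -4    0   84   88   75   66   69   67   66   67   67   71   77   68   70   71   58    8   -2   -2    0   -7]
 [  -4   60   72   77   73   69   74   68   69   68   67   75   78   73   69   69   70   58    3   -3    6    3    2]
 [   7   -2   75   74   79   78   77   71   68   70   69   70   71   67   7
[... 641 characters left out ...]
  1    0   75   76   72   72   67   74   76   70   72   76   62   66   61   65   71   74   -1    1   -2    6]
 [   5    6    1   73   75   69   73   67   74   72   73   68   69   74   66   72   64   72   70    3   -4    1    2]
 [   2   -2    0   70   72   75   74   68   69   71   74   71   68   66   68   66   60   58    5    1    4   -4   12]
 [   3    1    3   66   71   72   75   79   68   68   69   65   51   -3    2   50   50   -7   -3    1    9    1   -4]
 [  -3    0   -3   64   64   67   63   58    0    0   50    3   -3    4    1   -3    4    0   -1    0   -3    5   -3]
 [   1    2    2   -1    0    4    2   -3   -3   -2    2    2    3   -2   -1   -5    2    6   -2   -1    5    5   -3]]
```

View pics/crop1.png

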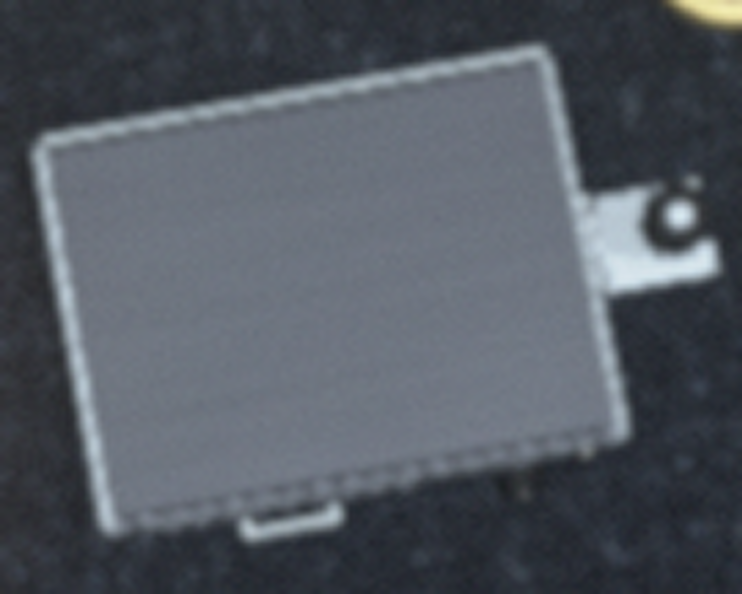

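```bash
cat > m2.py <<'E'
from h import *
c=cam("top"); p=cv2.imread("pics/top0.png")
f=lambda u,v:(200+u/5.496-.41,135+v/5.4-.41)
k=[f(*q) for q in((52,150),(545,68),(612,430),(112,515))]
w=onz(c,k,72);print(w.round(1).tolist())
e=[np.linalg.norm(w[i]-w[(i+1)%4]) for i in range(4)];print(np.round(e,1))
ax=lambda a,b:np.degrees(np.arctan2(*(b-a)[[1,0]]))
print("long dirs",ax(w[1],w[0]),ax(w[2],w[3]),"short",ax(w[3],w[0]),ax(w[2],w[1]))
print("knob",onz(c,[f(676,215)],100)); print("mean",w.mean(0))
hsv=cv2.cvtColor(p,cv2.COLOR_BGR2HSV)
m=((hsv[...,0]>8)&(hsv[...,0]<26)&(hsv[...,1]>70)).astype(np.uint8); m[:,:100]=0;m[:,200:]=0;m[:150]=0;m[260:]=0
q=max(cv2.findContours(m,0,1)[0],key=cv2.contourArea); b=cv2.boxPoints(cv2.minAreaRect(q)); w=onz(c,b,45);print("tray",w.round(0).tolist(),w.mean(0))
print("glass",onz(c,[(390,190)],60),"butter",onz(c,[(373,157)],37))
E
python3 m2.py
```

```text
[[650.6, 123.1, 72.0], [692.4, -154.3, 72.0], [484.4, -184.5, 72.0], [442.5, 91.8, 72.0]]
[280.5 210.2 279.5 210.4]
long dirs 98.57512778567667 98.6349002858458 short 8.536303953051867 8.264420282824767
knob [[ 601.36285072 -220.5299873   100.        ]]
mean [567.45608891 -30.95789685  72.        ]
tray [[402.0, 435.0, 45.0], [670.0, 403.0, 45.0], [638.0, 201.0, 45.0], [374.0, 237.0, 45.0]] [521.1901762  319.08393438  45.        ]
glass [[ 554.82223731 -434.4046094    60.        ]] butter [[ 664.10373547 -392.51352741   37.        ]]
```

>>> step_arm(steps="-0.67 -0.333 0 0;-0.67 -0.333 0 0;-0.67 -0.333 0 0;-0.67 -0.333 0 0;-0.67 -0.333 0 0;-0.67 -0.333 0 0;-0.67 -0.333 0 0;-0.67 -0.333 0 0;-0.67 -0.333 0 0;-0.67 -0.333 0 0;-0.67 -0.333 0 -0.25;0 0 0 -0.25", grip=-1, squeeze=50)

```text
time_s: 1.3
tcp_pos: [517.0, 294.8, 247.8]
orientation: [0.0, 0.058, 0.998, -0.001]
wrist_force: [0.1, 1.3, 0.0]
grip_width: 84.8
finger_force: 0.0
```

```bash
cat >> h.py <<'E'
def tool():
    s=ctrl.get_state(); q=s["orientation"]; M=R.from_quat([q[1],q[2],q[3],q[0]]).as_matrix()
    return s,M
def go(x,y,z,yaw=None):
    "shift in tool axes (mm) to a world TCP; turn about tool z (deg) to tool-y heading yaw"
    s,M=tool(); d=M.T@(np.array([x,y,z])-s["tcp_pos"]); h=np.degrees(np.arctan2(M[1,1],M[0,1]))
    t=None if yaw is None else -(((yaw-h)+180)%360-180)
    print("tcp",np.round(s["tcp_pos"],1),"yaw",round(h,2),"tool shift",d.round(1),"turn",t,"zaxis",M[:,2].round(3),"t",s["time_s"])
E
python3 - <<'E'
from h import *
c,p,d=shot("wrist","w1"); go(513.7,297.5,247,83.6); print(c[2].round(2).tolist())
E
```

```text
tcp [515.9 296.1 247.7] yaw 83.65 tool shift [2.3 1.1 0.7] turn 0.04686041527895668 zaxis [-0.001 -0.    -1.   ] t 1.35
[[0.12, 0.95, 0.29, 443.68], [0.99, -0.11, -0.04, 304.23], [-0.0, 0.29, -0.96, 371.8], [0.0, 0.0, 0.0, 1.0]]
```

View pics/w1.png

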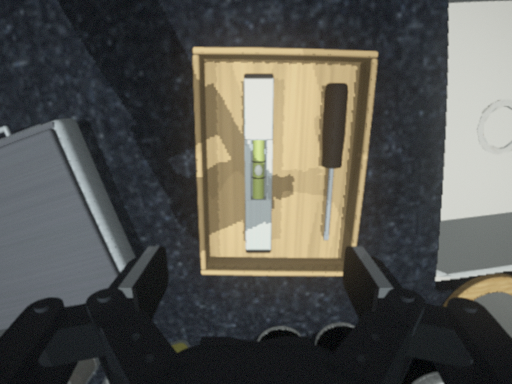

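The wrist view shows the level at columns 245-272, rows 76-250, with the vial at (258,170) and the screwdriver at (333,160). There is a wide gap between them.

```bash
cat > lv.py <<'E'
from h import *
def level(c,p,z,box=None):
    b=p.max(2).astype(int)-p.min(2); 
    m=((b<40)&(p.min(2)>105)).astype(np.uint8)
    if box: 
        k=np.zeros_like(m); u0,u1,v0,v1=box; k[v0:v1,u0:u1]=m[v0:v1,u0:u1]; m=k
    m=cv2.morphologyEx(m,cv2.MORPH_CLOSE,np.ones((25,25)))
    q=max(cv2.findContours(m,0,1)[0],key=cv2.contourArea); b=cv2.boxPoints(cv2.minAreaRect(q))
    w=onz(c,b,z); e=[np.linalg.norm(w[i]-w[(i+1)%4]) for i in range(4)]; i=int(np.argmax(e)); v=w[(i+1)%4]-w[i]
    print("box",b.round(0).tolist(),"size",np.round(sorted(e),1),"centre",w.mean(0).round(1),"yaw",np.degrees(np.arctan2(v[1],v[0])).round(2))
    return w
E
python3 - <<'E'
from lv import *
c=cam("wrist"); p=cv2.imread("pics/w1.png"); d=np.load("pics/w1.npy")
level(c,p,51,(215,300,60,265)); print(bydepth(c,[(258,110),(258,230)],d).round(1).tolist())
E
```

```text
box [[243.0, 77.0], [273.0, 77.0], [273.0, 250.0], [243.0, 250.0]] size [ 30.   35.2 190.8 190.8] centre [511.4 300.1  51. ] yaw -5.45
[[448.6, 307.0, 49.6], [581.8, 292.5, 49.0]]
```

>>> step_arm(steps="0.084 0.055 0 0;0 0 0.6 0;0 0 0.6 0;0 0 0.6 0;0 0 0.6 0;0 0 0.6 0;0 0 0.6 0;0 0 0.4 0;0 0 0.2 0;0 0 0 0", grip=-0.3)

```text
time_s: 2.35
tcp_pos: [509.2, 301.6, 36.9]
orientation: [-0.001, 0.058, 0.998, -0.001]
wrist_force: [0.0, 0.4, -0.3]
grip_width: 55.7
finger_force: 0.0
```

Run:
```python
from h import *
go(512,299.3,37,83.8); print(ctrl.get_state()["grip_width"])
```

```text
tcp [509.2 301.6  36.9] yaw 83.34 tool shift [-3.  -1.9 -0.1] turn -0.457283438451185 zaxis [-0.003 -0.001 -1.   ] t 2.35
55.6885938789498
```

>>> step_arm(steps="-0.06 -0.038 0 -0.015;0 0 0 0")

```text
time_s: 2.55
tcp_pos: [515.0, 299.4, 40.0]
orientation: [0.002, 0.054, 0.999, 0.001]
wrist_force: [0.2, 0.0, 0.3]
grip_width: 55.4
finger_force: 0.0
```

>>> step_arm(steps="0 0 0 0;0 0 0 0;0 0 0 0;0 0 0 0;0 0 0 0;0 0 0 0", grip=1, squeeze=60)

```text
time_s: 3.15
tcp_pos: [514.5, 299.3, 39.5]
orientation: [0.001, 0.054, 0.999, 0.0]
wrist_force: [-0.8, -0.2, 6.1]
grip_width: 29.4
finger_force: 61.5
```

>>> step_arm(steps="0 0 -0.2 0;0 0 -0.5 0;0 0 -0.5 0;0 0 -0.5 0;0 0 -0.5 0;0 0 -0.5 0;0 0 -0.5 0;0 0 -0.5 0;0 0 0 0")

```text
time_s: 4.05
tcp_pos: [515.2, 299.6, 227.2]
orientation: [0.003, 0.054, 0.999, 0.001]
wrist_force: [0.8, 0.9, -2.5]
grip_width: 28.9
finger_force: 60.6
```

Run:
```python
from h import *
go(567.5,-31,230,8.5); s=ctrl.get_state();print(s["grip_width"],s["finger_force"],s["wrist_force"],s["ft_torque"])
shot("wrist","w2")
```

```text
tcp [515.2 299.6 227.2] yaw 83.81 tool shift [ -87.7 -323.1   -3.3] turn 75.31156436200013 zaxis [ 0.006  0.002 -1.   ] t 4.05
28.885233390278692 60.641512870788574 [ 0.81833767  0.94310574 -2.45045307] [-0.00680001 -0.04647801  0.01150644]
```

View pics/w2.png

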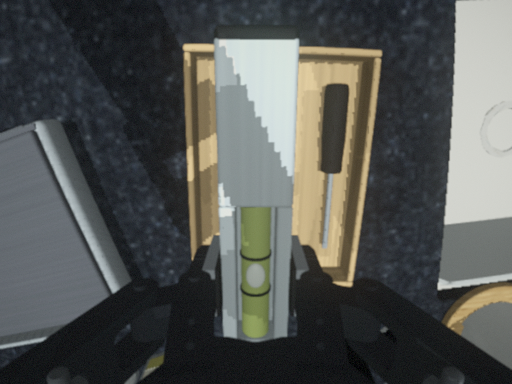

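The wrist view shows the level held square, the bubble at (256,275) between its lines and the screwdriver still in the tray. Now I'll carry it to the plate.

>>> step_arm(steps="-0.1 -0.4 0 0;-0.2 -0.74 0 0;-0.2 -0.74 0 0;-0.2 -0.74 0 0;-0.2 -0.74 0 0;-0.2 -0.74 0 0;-0.2 -0.74 0 0;-0.2 -0.74 0 0;-0.2 -0.74 0 0;-0.154 -0.882 0 0;0 0 0 0")

```text
time_s: 5.2
tcp_pos: [565.9, -73.2, 220.7]
orientation: [-0.002, 0.057, 0.998, -0.0]
wrist_force: [-0.5, 0.8, -2.5]
grip_width: 29.0
finger_force: 60.7
```

>>> step_arm(steps="0 0 0 0.15;0 0 0 0.28;0 0 0 0.28;0 0 0 0.28;0 0 0 0.28;0 0 0 0.28;0 0 0 0.28;0 0 0 0.28;0 0 0 0.28;0 0 0 0.12;0 0 0 0;0 0 0 0")

```text
time_s: 6.4
tcp_pos: [566.1, -68.4, 221.7]
orientation: [-0.001, 0.652, 0.758, -0.0]
wrist_force: [-0.1, -0.7, -2.5]
grip_width: 29.2
finger_force: 60.7
```

Run:
```python
from h import *
c0=cam("wrist"); 
s,M=tool(); uvs=[(256,253),(256,290)]; 
w=onz(c0,uvs,s["tcp_pos"][2]+11.5); print("vial lines tool frame (fixed cam):",((w-s["tcp_pos"])@M).round(1).tolist())
go(567.5,-31,130,8.5)
c,p,d=shot("wrist","w3"); c,p,d=shot("top","top1")
```

```text
vial lines tool frame (fixed cam): [[15.0, 0.0, -11.5], [-2.8, 0.0, -11.5]]
tcp [566.1 -68.4 221.7] yaw 8.6 tool shift [36.7  7.2 91.7] turn 0.10069836539813082 zaxis [-0.003  0.001 -1.   ] t 6.4
```

View pics/w3.png

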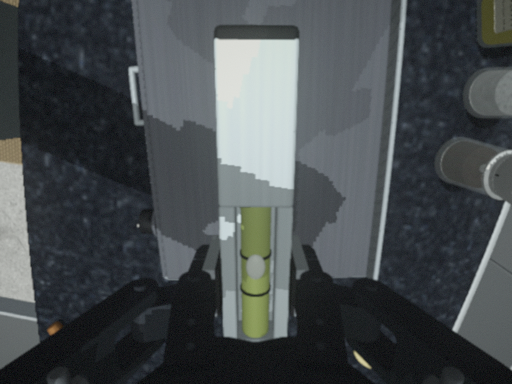

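The wrist view shows the held level over the plate and parallel to it. The plate's front edge runs (137,10)-(163,270), the back guard (403,10)-(378,270), and the knob end lies at row 278.

Run:
```python
from h import *
c=cam("wrist"); w=onz(c,[(137,10),(163,270),(165,278),(376,278)],72); g=onz(c,[(403,10),(378,270)],88)
print(w.round(1).tolist(),g.round(1).tolist())
o=np.array([567.5,-31]); a=np.radians(8.5); G=np.array([[np.cos(a),np.sin(a)],[-np.sin(a),np.cos(a)]])
for q in list(w)+list(g): print((G@(q[:2]-o)).round(1))
tgt=o-5*G[1]; print(tgt); go(tgt[0],tgt[1],120,8.5)
```

```text
[[446.6, 66.2, 72.0], [484.9, -172.3, 72.0], [487.4, -181.6, 72.0], [706.5, -149.0, 72.0]] [[658.7, 94.4, 88.0], [697.2, -131.0, 88.0]]
[-105.2  114. ]
[-102.6 -127.5]
[-101.4 -137.1]
[ 120.1 -137.2]
[108.8 110.5]
[ 113.5 -118. ]
[568.23904706 -35.94507932]
tcp [566.5 -68.7 222.4] yaw 8.57 tool shift [ 32.    6.7 102.4] turn 0.06764298462880447 zaxis [-0.001  0.    -1.   ] t 6.5
```

>>> step_arm(steps="0.34 0.086 0 -0.014;0.34 0.086 0 0;0 0 0.4 0;0 0 0.4 0;0 0 0.4 0;0 0 0.4 0;0 0 0.4 0;0 0 0 0;0 0 0 0")

```text
time_s: 7.4
tcp_pos: [570.2, -34.1, 123.4]
orientation: [-0.0, 0.65, 0.76, -0.0]
wrist_force: [0.8, 0.3, -2.7]
grip_width: 28.9
finger_force: 60.7
```

Run:
```python
from h import *
go(569.9,-33.7,107,9)
```

```text
tcp [570.2 -34.1 123.4] yaw 8.94 tool shift [ 0.4 -0.3 16.4] turn -0.05693254678357107 zaxis [-0.  0. -1.] t 7.4
```

>>> step_arm(steps="0 0 0.1 0;0 0 0.1 0;0 0 0.08 0;0 0 0 0")

```text
time_s: 7.8
tcp_pos: [569.9, -34.0, 108.8]
orientation: [-0.0, 0.65, 0.76, -0.0]
wrist_force: [-0.4, 0.5, -2.3]
grip_width: 28.7
finger_force: 60.7
```

>>> step_arm(steps="0 0 0.03 0;0 0 0.03 0;0 0 0 0")

```text
time_s: 8.1
tcp_pos: [570.2, -34.1, 106.1]
orientation: [-0.0, 0.65, 0.76, -0.0]
wrist_force: [0.8, 0.1, -2.7]
grip_width: 29.0
finger_force: 60.7
```

>>> step_arm(steps="0 0 0.025 0;0 0 0 0")

```text
time_s: 8.3
tcp_pos: [570.2, -34.1, 104.9]
orientation: [-0.0, 0.65, 0.76, -0.0]
wrist_force: [0.4, -0.8, -2.5]
grip_width: 28.8
finger_force: 60.7
```

>>> step_arm(steps="0 0 0.02 0;0 0 0 0")

```text
time_s: 8.5
tcp_pos: [570.4, -34.1, 104.1]
orientation: [0.0, 0.65, 0.76, 0.0]
wrist_force: [-0.4, 1.0, -2.6]
grip_width: 29.4
finger_force: 60.8
```

>>> step_arm(steps="0 0 0.02 0;0 0 0 0")

```text
time_s: 8.7
tcp_pos: [570.5, -34.2, 103.6]
orientation: [0.0, 0.65, 0.76, 0.0]
wrist_force: [-1.8, -1.0, 2.0]
grip_width: 28.9
finger_force: 61.4
```

>>> step_arm(steps="0 0 0.01 0;0 0 0 0")

```text
time_s: 8.9
tcp_pos: [570.6, -34.3, 103.3]
orientation: [0.0, 0.65, 0.76, 0.0]
wrist_force: [-1.7, -0.9, 3.8]
grip_width: 28.9
finger_force: 61.7
```

>>> step_arm(steps="0 0 0 0;0 0 0 0;0 0 0 0;0 0 0 0;0 0 -0.3 0;0 0 -0.6 0;0 0 -0.8 0;0 0 -0.8 0;-0.1 0 -0.8 0;-0.1 0 0 0", grip=-0.3)

```text
time_s: 9.9
tcp_pos: [575.1, -44.8, 276.4]
orientation: [0.007, 0.65, 0.76, 0.003]
wrist_force: [0.3, -0.3, 0.4]
grip_width: 55.8
finger_force: 0.0
```

>>> step_arm(steps="-0.8 0 0 0;-0.9 0 0 0;-0.9 0 0 0;-0.7 0 0 0;0 0 0 0;0 0 0 0;0 0 0 0;0 0 0 0;0 0 0 0;0 0 0 0;0 0 0 0")

```text
time_s: 11.0
tcp_pos: [597.5, -206.5, 267.6]
orientation: [0.0, 0.65, 0.76, 0.0]
wrist_force: [-0.1, 0.1, -0.6]
grip_width: 55.5
finger_force: 0.0
```

Run:
```python
from lv import *
go(600,-222,150,9)
c,p,d=shot("wrist","w4")
```

```text
tcp [ 597.5 -206.5  267.6] yaw 8.96 tool shift [-1.570e+01  1.000e-01  1.176e+02] turn -0.04185310034768008 zaxis [ 0. -0. -1.] t 11.0
```

View pics/w4.png

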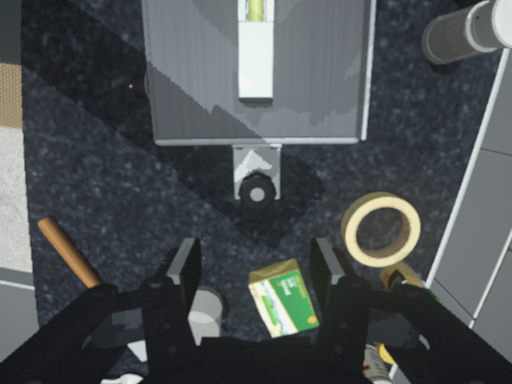

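The wrist view shows the level standing centred on the plate in line with the knob at (258,193). Its vial is cut off at the top of the frame, so I'll measure the knob and shift over to read the bubble.

Run:
```python
from lv import *
c=cam("wrist"); p=cv2.imread("pics/w4.png"); g=cv2.cvtColor(p,cv2.COLOR_BGR2GRAY)
sub=(g[165:225,225:290]<45).astype(np.uint8)
print(cv2.moments(sub)["m10"]/sub.sum()+225,cv2.moments(sub)["m01"]/sub.sum()+165)
k=onz(c,[(258,193),(239,193),(277,193)],100); print(k.round(1).tolist())
e=onz(c,[(256,97),(257,20)],115);print(e.round(1).tolist())
a=np.arctan2(*(e[0]-e[1])[[1,0]]);print(np.degrees(a))
```

```text
257.6087786259542 205.81043256997455
[[601.8, -218.4, 100.0], [583.0, -221.4, 100.0], [620.7, -215.4, 100.0]]
[[585.4, -127.7, 115.0], [576.6, -66.1, 115.0]]
-81.80342277223185
```

>>> step_arm(steps="0.7 0 0 0;0.8 0 0 0;0.6 0 0 0;0 0 0 0;0 0 0 0;0 0 0 0")

```text
time_s: 11.65
tcp_pos: [581.3, -104.1, 267.6]
orientation: [0.0, 0.65, 0.76, -0.0]
wrist_force: [-0.2, 1.0, -0.1]
grip_width: 55.4
finger_force: 0.0
```

```bash
cat > bub.py <<'E'
from lv import *
import sys
def bub(name):
    c,p,d=shot("wrist",name); b=p[:,:,::-1].copy(); hsv=cv2.cvtColor(b,cv2.COLOR_BGR2HSV)
    m=((hsv[...,0]>22)&(hsv[...,0]<45)&(hsv[...,1]>90)).astype(np.uint8); m[260:]=0; m[:,:215]=0; m[:,300:]=0
    m=cv2.morphologyEx(m,cv2.MORPH_CLOSE,np.ones((9,9)))
    q=max(cv2.findContours(m,0,1)[0],key=cv2.contourArea); x,y,w,h=cv2.boundingRect(q); print("vial",x,y,w,h,"t",ctrl.get_state()["time_s"])
    y0=max(0,y-15); cr=b[y0:y+h+15,x-15:x+w+15]; f=min(790/cr.shape[1],590/cr.shape[0]); f=int(f)
    cv2.imwrite(f"pics/{name}c.png",cv2.resize(cr,None,fx=f,fy=f,interpolation=cv2.INTER_CUBIC))
    mid=b[y:y+h,x+w//2-1:x+w//2+2].mean(1); print(y,mid.round().astype(int).tolist())
    return c,(x,y,w,h)
if __name__=="__main__": bub(sys.argv[1])
E
python3 bub.py b1
```

```text
vial 250 141 1 1 t 11.7
141 [[128, 186, 170]]
```

Run:
```python
import cv2
p=cv2.imread("pics/b1.png"); print(p[60:180:4,257].tolist())
cv2.imwrite("pics/b1c.png",cv2.resize(p[0:200,215:300],None,fx=3,fy=3,interpolation=cv2.INTER_CUBIC))
```

```text
[[242, 246, 235], [242, 246, 235], [158, 199, 183], [161, 228, 211], [160, 228, 212], [161, 229, 212], [159, 227, 211], [161, 226, 211], [243, 247, 244], [243, 248, 246], [240, 246, 240], [165, 227, 211], [159, 228, 212], [159, 228, 211], [131, 190, 174], [158, 228, 211], [157, 227, 211], [158, 227, 211], [171, 242, 227], [170, 242, 226], [169, 241, 225], [214, 226, 214], [199, 198, 186], [199, 198, 186], [199, 198, 185], [198, 197, 185], [199, 198, 186], [198, 196, 185], [236, 241, 238], [243, 248, 246]]
```

View pics/b1c.png

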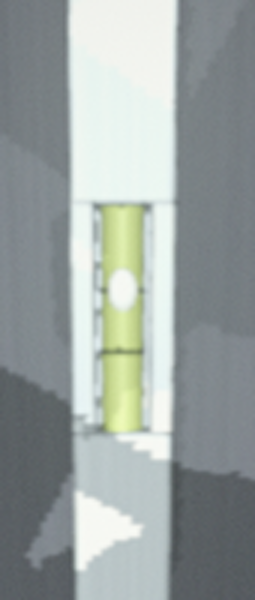

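The crop shows the bubble at row 289, on the upper line (290), with the lower line at 352. The bubble sits about 9.3 mm off the middle towards the far end, so the knob needs about 1.63 rad clockwise, or 94°.

>>> step_arm(steps="-0.7 0.015 0 0;-0.8 0.015 0 0;-0.834 0.015 0 0;0 0 0 0;0 0 0.6 0;0 0 0.6 0;0 0 0.6 0;0 0 0.6 0;0 0 0.2 0;0 0 0 0;0 0 0 0", grip=-0.4)

```text
time_s: 12.8
tcp_pos: [602.3, -218.9, 139.1]
orientation: [0.001, 0.65, 0.76, 0.0]
wrist_force: [-0.3, -0.2, 0.5]
grip_width: 60.0
finger_force: 0.0
```

Run:
```python
from h import *
go(601.7,-219,94,9)
```

```text
tcp [ 602.3 -218.9  139.1] yaw 8.91 tool shift [ 0.  -0.7 45.1] turn -0.09460059926612985 zaxis [ 0.002 -0.001 -1.   ] t 12.8
```

>>> step_arm(steps="0 -0.01 0.3 0;0 0 0.3 0;0 0 0.2 0;0 0 0.1 0;0 0 0 0;0 0 0 0")

```text
time_s: 13.4
tcp_pos: [601.1, -218.3, 92.6]
orientation: [0.0, 0.65, 0.76, 0.0]
wrist_force: [0.1, -0.2, 0.9]
grip_width: 59.7
finger_force: 0.0
```

>>> step_arm(steps="0 0 0 0;0 0 0 0;0 0 0 0;0 0 0 0;0 0 0 0;0 0 0 0", grip=1, squeeze=50)

```text
time_s: 14.0
tcp_pos: [601.3, -218.5, 93.6]
orientation: [0.0, 0.65, 0.76, -0.0]
wrist_force: [-1.9, 1.7, 6.0]
grip_width: 36.7
finger_force: 50.1
```

>>> step_arm(steps="0 0 0 0.26;0 0 0 0.26;0 0 0 0.26;0 0 0 0.26;0 0 0 0.26;0 0 0 0.26;0 0 0 0.26;0 0 0 0.26;0 0 0 0.26;0 0 0 0.26;0 0 0 0.26;0 0 0 0.26")

```text
time_s: 15.2
tcp_pos: [603.4, -220.1, 93.7]
orientation: [0.002, 0.999, 0.044, 0.004]
wrist_force: [7.2, -6.6, -3.0]
grip_width: 36.4
finger_force: 50.2
```

>>> step_arm(steps="0 0 0 0;0 0 0 0;0 0 0 0")

```text
time_s: 15.5
tcp_pos: [603.4, -220.1, 93.6]
orientation: [0.002, 0.999, 0.046, 0.004]
wrist_force: [7.5, -4.6, -3.4]
grip_width: 36.4
finger_force: 50.2
```

Run:
```python
from h import *
go(601.7,-219,94,9); s=ctrl.get_state(); print(s["ft_torque"],s["grip_width"])
```

```text
tcp [ 603.4 -220.1   93.6] yaw -84.73 tool shift [-1.6 -1.3 -0.4] turn -93.73314294644763 zaxis [ 0.007 -0.004 -1.   ] t 15.5
[-0.59467291 -1.07885824 -0.12388965] 36.40789511066149
```

>>> step_arm(steps="0 0 0 0;0 0 0 0;0 0 0 0;0 0 -0.3 0;0 0 -0.6 0;0 0 -0.8 0;0 0 -0.9 0;0 0 -0.9 0;0 0 0 -0.12;0 0 0 -0.28;0 0 0 -0.28;0 0 0 -0.28", grip=-0.35)

```text
time_s: 16.7
tcp_pos: [600.9, -218.1, 269.0]
orientation: [0.0, 0.955, 0.296, 0.0]
wrist_force: [0.1, -0.4, 1.0]
grip_width: 57.5
finger_force: 0.0
```

>>> step_arm(steps="0 0 0 -0.27;0 0 0 -0.27;0 0 0 -0.27;0 0 0 -0.27;0 0 0 -0.27;0 0 0 -0.27;0 0 0 -0.27;0 0 0 -0.27;0.7 0 0 0;0.8 0 0 0;0.8 0 0 0;0 0 0 0")

```text
time_s: 17.9
tcp_pos: [582.5, -100.7, 268.7]
orientation: [0.0, 0.648, 0.761, 0.001]
wrist_force: [0.4, -0.8, 0.2]
grip_width: 57.8
finger_force: 0.0
```

>>> step_arm(steps="0 0 0 0;0 0 0 0;0 0 0 0;0 0 0 0")

```text
time_s: 18.3
tcp_pos: [583.2, -105.7, 267.5]
orientation: [-0.0, 0.65, 0.76, -0.0]
wrist_force: [0.1, 0.5, -0.4]
grip_width: 57.5
finger_force: 0.0
```

Run:
```python
from h import *
go(601.7,-219,94,9)
c,p,d=shot("wrist","b2"); b=p[:,:,::-1]
cv2.imwrite("pics/b2c.png",cv2.resize(b[0:240,205:310],None,fx=2.5,fy=2.5,interpolation=cv2.INTER_CUBIC))
```

```text
tcp [ 583.2 -105.7  267.5] yaw 8.84 tool shift [-114.8    0.9  173.5] turn -0.15572726927229041 zaxis [-0. -0. -1.] t 18.3
```

View pics/b2c.png

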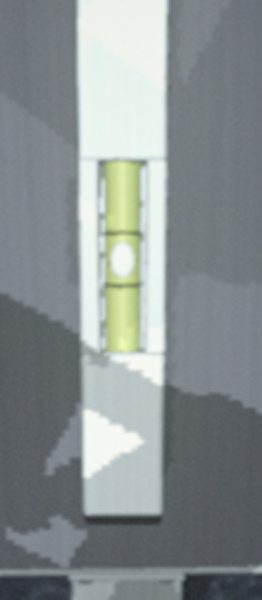

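The crop shows the lines at rows 233 and 285 with the bubble at row 259, so it is centred to well under 1 mm. Next is the press from above with closed fingers.

Run:
```python
from h import *
w=onz(cam("wrist"),[(253.4,103.6)],112)[0]; print(w); go(w[0],w[1],145,9)
```

```text
[569.84814061 -32.38422513 112.        ]
tcp [ 583.2 -105.5  267.5] yaw 8.86 tool shift [ 74.3  -1.9 122.5] turn -0.14439570860295703 zaxis [-0.  0. -1.] t 18.35
```

>>> step_arm(steps="0.5 -0.02 0 0;0.6 -0.02 0 0;0.38 0 0 0;0 0 0 0;0 0 0.4 0;0 0 0.5 0;0 0 0.5 0;0 0 0.5 0;0 0 0.4 0;0 0 0 0;0 0 0 0", grip=1)

```text
time_s: 19.45
tcp_pos: [570.0, -32.7, 152.8]
orientation: [0.0, 0.65, 0.76, -0.0]
wrist_force: [-0.2, 0.2, -0.2]
grip_width: 0.2
finger_force: 0.0
```

Run:
```python
from h import *
go(569.8,-32.4,134,9); s=ctrl.get_state(); print(s["wrist_force"],s["grip_width"])
```

```text
tcp [570.  -32.7 152.8] yaw 8.88 tool shift [ 0.3 -0.1 18.8] turn -0.12252425143611845 zaxis [-0. -0. -1.] t 19.45
[-0.192522    0.21152337 -0.18146838] 0.20174547486524821
```

>>> step_arm(steps="0 0 0.12 0;0 0 0.12 0;0 0 0.06 0;0 0 0 0;0 0 0 0")

```text
time_s: 19.95
tcp_pos: [569.7, -31.8, 137.7]
orientation: [0.0, 0.65, 0.76, 0.0]
wrist_force: [-0.4, -0.1, 0.6]
grip_width: 0.0
finger_force: 0.0
```

>>> step_arm(steps="0 0 0.02 0;0 0 0.02 0;0 0 0 0")

```text
time_s: 20.25
tcp_pos: [569.6, -31.8, 135.5]
orientation: [-0.0, 0.65, 0.76, -0.0]
wrist_force: [0.1, 0.3, 0.7]
grip_width: -0.1
finger_force: 0.0
```

>>> step_arm(steps="0 0 0.02 0;0 0 0 0")

```text
time_s: 20.45
tcp_pos: [569.6, -31.9, 134.4]
orientation: [-0.0, 0.65, 0.76, -0.0]
wrist_force: [1.0, -0.4, 0.3]
grip_width: 0.1
finger_force: 0.0
```

>>> step_arm(steps="0 0 0.02 0;0 0 0 0")

```text
time_s: 20.65
tcp_pos: [569.6, -31.8, 133.4]
orientation: [-0.0, 0.65, 0.76, -0.0]
wrist_force: [0.3, 0.8, 0.9]
grip_width: -0.2
finger_force: 0.0
```

>>> step_arm(steps="0 0 0.02 0;0 0 0 0")

```text
time_s: 20.85
tcp_pos: [569.8, -31.9, 133.1]
orientation: [0.0, 0.65, 0.76, 0.0]
wrist_force: [-1.8, 0.9, 3.3]
grip_width: -0.3
finger_force: 2.0
```

>>> step_arm(steps="0 0 0.01 0;0 0 0 0")

```text
time_s: 21.05
tcp_pos: [569.9, -31.9, 133.1]
orientation: [0.0, 0.65, 0.76, 0.0]
wrist_force: [-4.1, -0.3, 7.6]
grip_width: 0.1
finger_force: 3.5
```

>>> step_arm(steps="0 0 0.01 0;0 0 0.01 0;0 0 0 0;0 0 0 0")

```text
time_s: 21.45
tcp_pos: [570.1, -31.8, 133.1]
orientation: [0.0, 0.65, 0.76, 0.0]
wrist_force: [-6.5, 1.8, 11.9]
grip_width: -0.3
finger_force: 6.2
```

>>> step_arm(steps="0 0 0.01 0;0 0 0.01 0;0 0 0 0;0 0 0 0")

```text
time_s: 21.85
tcp_pos: [570.4, -31.8, 133.2]
orientation: [0.0, 0.65, 0.76, 0.0]
wrist_force: [-8.0, 2.4, 17.9]
grip_width: 0.1
finger_force: 8.8
```

>>> step_arm(steps="0 -0.02 0 0;0 -0.01 0.01 0;0 0 0.01 0;0 0 0 0;0 0 0 0")

```text
time_s: 22.35
tcp_pos: [569.9, -31.9, 133.0]
orientation: [0.001, 0.65, 0.76, 0.001]
wrist_force: [-6.4, 3.1, 19.4]
grip_width: 0.1
finger_force: 9.8
```

>>> step_arm(steps="0 -0.01 0.01 0;0 0 0.01 0;0 0 0 0;0 0 0 0;0 0 0 0")

```text
time_s: 22.85
tcp_pos: [569.9, -31.9, 133.0]
orientation: [0.002, 0.65, 0.76, 0.001]
wrist_force: [-8.2, 4.5, 23.0]
grip_width: 0.1
finger_force: 11.9
```

Run:
```python
from h import *
s=ctrl.get_state(); print(s["wrist_force"],s["ft_torque"])
c,p,d=shot("wrist","f1"); a=p[:,:,::-1]; c,p,d=shot("top","f2"); b=p[140:260,100:440,::-1]
b=cv2.resize(b,(512,181)); cv2.imwrite("pics/fin.png",np.vstack([a,b]))
```

```text
[-8.24968837  4.46119071 23.02682334] [0.78692913 1.30637453 0.01944757]
```

View pics/fin.png

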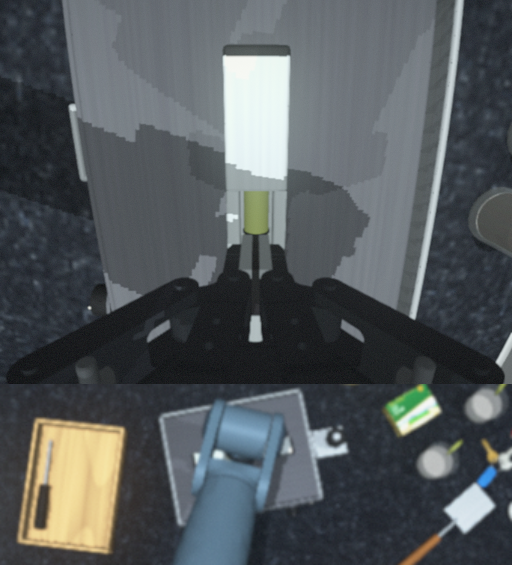

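The final view shows the level still straight and centred on the plate under the fingertips. The screwdriver is in the tray, and the glass and butter are where they were. One steadiness check, then I'll hand in.

>>> step_arm(steps="0 0 0 0;0 0 0 0;0 0 0 0;0 0 0 0;0 0 0 0;0 0 0 0;0 0 0 0;0 0 0 0;0 0 0 0;0 0 0 0")

```text
time_s: 23.95
tcp_pos: [569.9, -31.9, 133.0]
orientation: [0.002, 0.65, 0.76, 0.001]
wrist_force: [-8.8, 4.3, 23.6]
grip_width: -0.1
finger_force: 11.9
```

```bash
python3 -c "
from bench import ctrl
s=ctrl.get_state(); print(s['wrist_force'],s['tcp_pos']); print(ctrl.sign_off())"
```

```text
[-8.83630041  4.30762082 23.5912658 ] [569.8903171  -31.93124348 132.99840927]
the job is handed in; nothing more can be done
None
```

The job is handed in at about 24 s: the level stands on the middle of the plate in line with the knob, the knob was turned about 94° clockwise, and the fingertips are still pressing at about 24 N; the bubble was centred within about 1 mm when last seen, just before the press, because the fingers hide it now.

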